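# Seat the nested double lid on its tin, then lift off the outer lid alone

### The job

Close the blue paper-clip tin with the lid set of its own colour: lower the inner and outer lid onto it together, nested as they stand, until the inner lid is fully home in the tin, and let go. Then, so that I can label the inner lid, lift off only the blue outer lid without disturbing the inner lid or shifting the tin, and finish while still holding it level, straight above the tin with at least 5 cm of air between it and the inner lid. Do not drop the lids, and leave the orange tin, its lids and the other things on the desk alone.

Things in the scene. Friction and masses are not known exactly. Their poses are not given: they have to be found in the camera images.
- blue_tin_mouth (a point): Centre of the mouth of the open blue round tin, level with its rim, 60 mm above the desk when it stands there; z points up the tin's axis. Mouth 52 mm across and about 50 mm deep, tin 57 mm outside diameter, 60 mm tall, 0.3 to 0.52 kg, standing loose on the desk.
- blue_tin: The blue tin; origin at the centre of its underside, z up.
- blue_collar (a point): Centre of the blue set's bare-metal collar, a round band 60 mm across and 20 mm tall on the inner lid, half-way up it. It is the widest part of the set; gripping it carries both lids, as the outer lid just rests on it. 24 mm above the desk while the set stands on the desk, 10 mm above the tin's rim when fully home.
- blue_inner_lid: Inner lid of the blue set, bare metal with a white plug below, about 90 g; origin at the centre of the plug's underside, z up. From there: plug 47 mm across from 0 to 14 mm (tapered below 4 mm), collar 60 mm across from 14 to 34 mm, boss 44 mm across to 38.5 mm, hidden in the outer lid. Fully home, the collar rests on the tin's rim, origin 46 mm above the tin's underside, 2.5 mm of play all round.
- blue_outer_lid: Blue outer lid, a cap 55 mm across and 9 mm tall with a black knob on top, about 50 g; origin at the centre of its skirt's lower edge, z up. It sits loosely over the inner lid's boss with 2.5 mm of play all round, skirt resting on the collar, origin 34 mm above the inner lid's origin; lifted by the knob it comes straight off the inner lid.
- blue_knob (a point): Grip point in the black knob's head on the blue outer lid, on its axis, 21 mm above the cap's flat top and 30 mm above the outer lid's origin. The head is round, 22 mm across, from 9 to 26 mm above the cap's top, on a 12 mm stem; keep fingertips off the cap. 64 mm above the desk while the set stands there (the knob's top 69 mm, 45 mm above the collar's centre), 110 mm when home on the tin.
- orange_tin: The orange tin, same size as the blue one, not to be used; origin at the centre of its underside.
- orange_inner_lid: Inner lid of the orange set, same shape as the blue one's, not to be used; origin at the centre of its underside.
- orange_outer_lid: Orange outer lid, standing nested on its inner lid, not to be used; origin at the centre of its skirt's lower edge.
- white_pad: Pad of square sticky notes with a yellow top sheet, 77x77x22 mm, bystander in the middle of the desk; origin at the centre of its underside.
- stapler: Red and black stapler 34x139x52 mm, bystander at the left; origin at the centre of its underside.
- highlighter_pink: Pink highlighter 26x120x16 mm, bystander; origin at the centre of its underside.
Things that resemble listed ones, but are neither listed nor needed, are in the scene too. Leave any turquoise look-alike of the blue_outer_lid alone. Leave any green look-alike of the blue_tin alone.

How it is judged:
By the outcome, as a careful person would: the job done as asked, in the order asked, and still so for the second after the job is handed in, while the arm keeps its last pose, push and grip.
It also fails if it takes over 54 s, if anything falls off the work surface, if the arm or the gripper's body presses on something with over 40 N, if the wrist force passes 120 N, or if a joint passes its speed limit or range.

### The arm

A 6-joint arm with a two-finger parallel gripper is mounted at the origin on a cart in front of the work surface, level with it; the furniture and walls round the work are solid. World frame = base frame: x ahead of the robot, y to its left, z up, the work surface at z = 0. Lengths are in m, angles in degrees, forces in N, time in s.
With the tool pointing down it reaches from about 0.3 to 0.75 m from the base axis. Payload 8.5 kg.
Tool frame: the origin (TCP) lies on the front face of the gripper's body, between the roots of the fingers; the fingertips stand 64 mm ahead of it and the grasp point (between the pads) lies 45 mm ahead of it; z points along the fingers, y is the direction in which the jaws open and shut (so a half turn about z gives the same grasp; the last joint's range is limited). The gripper opens to 88 mm and grips with 3 to 60 N. Pads are 18 mm wide; open, the fingers measure 123 mm over their backs; the gripper's body (75 mm by 187 mm) begins 45 mm behind the grasp point.
Start: joints at [60.029, 21.807, 74.336, -0, 83.858, -12.336], TCP at [0.167, 0.524, 0.303] pointing down, gripper open.
Joint ranges: [-178.18, 178.18], [-50.72, 133.34], [12.68, 142.11], [-81.47, 261.47], [9.98, 163.14], [-165.26, 165.26]. Speed limits (degrees/s): [136.94, 136.94, 180, 180, 180, 180].

### API

Orientations are given as a 3x3 rotation matrix whose columns are the frame's x, y, z axes.
In Python, from bench import status, vision, r, nets gives the robot as it stands.
- The arm moves only by the tool step_arm, never from a script. Its argument "series" is a list of rows, each a list of 6 numbers: the shift along the tool's x, y, z each as a share of 0.2 m, from -1 to 1, then the turn, a rotation vector about the tool's x, y, z each as a share of 60 degrees, from -1 to 1. A call has 1 to 20 rows; each row shifts and turns the commanded pose from where the row before left it, along the tool's axes as they then stand; what a row does not reach is not made up. A row lasts 1/12 s, in which the tool goes at most 41.7 mm and 7.16 degrees, less where a joint would pass 70% of its speed; a pose out of reach is approached as far as the arm can. A call with a number of a shift or a turn outside -1 to 1 is refused whole. A call with a gripper value outside its range is refused whole. "gripper" is the closure, from -1 (fully open) to 1 (shut), set as the call begins (left out, the last holds). The fingers move at their own pace and stop on an object; the grip force is fixed at half the most. Time passes only in rows, so rows that do not move let the fingers close. It gives the time, the measured TCP pose, the force and the opening at its end, in the units of the state.
- status.state(): the state, without advancing time (a new reading comes with each control period).
- vision.get_image(name): name is "scene" or "top" or "wrist"; returns a dict with "frame" (384x512x3 uint8, red, green, blue), "K" (3x3 intrinsics, pixels), "dist" ([k1, k2, p1, p2, k3] as OpenCV has them; the pictures are not rectified), "R" (3x3) and "t" (3): a world point X has camera coordinates R X + t. Camera axes: x right, y down, z forward; pixel columns grow to the right and rows downward; lengths in m; the calibration is good to about 2 mm. A picture is of the moment at which its call begins. There is no depth.
- r.close_job(): hands the job in, once; it reports no verdict.
Trained networks look in a picture, given as the dict that the camera call returned (one of the last four; its "shot" number tells which), for a name from the list of things; names that differ only in an ending like _2 or _b are one class to them, and where a whole thing is asked for, a point or a joint stands for the part that bears it (a point fixed in the world has none). Each returns a list of dicts, best first, with "conf" (0 to 1); they miss things now and then, are a little off and sometimes report something else, mostly with a low value. They report only what shows in the picture. A call takes as long as a camera call. They do not tell look-alikes from the thing itself.
- nets.regions_of(thing, picture): "mask" (384x512 bool, what is visible of it) and "rect" ([left, top, right, bottom] in pixels, round what is visible of it).
The state is a dict: "clock": time; "joint_positions": joint angles; "dq": joint speeds; "joint_torque": joint torques, N m; "tcp_pos": TCP position; "tool_rot": TCP orientation; "wrist_force": force on the tool from outside, world axes, zero at the start; "torque": the same for the moment, N m; "grip_width": finger opening in m.
Only numpy, scipy, OpenCV 4.12 (cv2) and the standard library are available. Lean on these libraries where they do the work, as an engineer would, in place of code of your own. Each camera call takes 0.05 s, during which the arm holds its last target. There are 200 camera calls.

## Working session

There is one attempt and no reset: what is moved stays moved. The work goes in short steps, Python scripts to look and compute and a tool call to move; the robot and the scene stay as the last step left them, time stands still between calls to the robot, and variables do not carry over. Pictures are saved under pics/ and viewed, about 8 in all and at most 12, crops included, and the job is handed in when it is done.

Besides the shell and the picture viewer there is one more tool, called after ">>>" by a JSON object that holds its "method" and its "body". step_arm: Moves the arm, as the interface text tells. Shift numbers are shares of 0.2 m and turn numbers shares of 60 degrees, none past 1 either way. Its arguments: {"type":"object","properties":{"series":{"type":"array","items":{"type":"array","items":{"type":"number","minimum":-1,"maximum":1}}},"gripper":{"type":"number"}},"required":["series"]}

```bash
mkdir -p pics
cat > h.py <<'E'
import numpy as np, cv2
from bench import status, vision, r, nets
def save(n,im): cv2.imwrite('pics/'+n,cv2.cvtColor(im,cv2.COLOR_RGB2BGR))
def ray(p,uv):
    q=cv2.undistortPoints(np.array([[uv]],float),np.array(p['K'],float),np.array(p['dist'],float))[0,0]
    R=np.array(p['R']);t=np.array(p['t']);return -R.T@t, R.T@np.array([q[0],q[1],1])
def atz(p,uv,z):
    c,d=ray(p,uv);return c+d*(z-c[2])/d[2]
def proj(p,X):
    R=np.array(p['R']);return cv2.projectPoints(np.array(X,float).reshape(-1,1,3),cv2.Rodrigues(R)[0],np.array(p['t'],float),np.array(p['K'],float),np.array(p['dist'],float))[0][:,0]
E
python3 - <<'E'
from h import *
s=status.state();print(s['clock'],s['tcp_pos'],np.round(s['tool_rot'],3).tolist(),s['grip_width'])
P={n:vision.get_image(n) for n in('top','scene')}
for n,p in P.items():
    print(n,np.round(ray(p,(256,192)),3).tolist())
    for th in('blue_tin','blue_collar','blue_outer_lid','blue_knob'):
        for d in nets.regions_of(th,p)[:5]:
            x=d['rect'];print(th,round(d['conf'],2),np.round(x).tolist(),np.round(atz(p,((x[0]+x[2])/2,(x[1]+x[3])/2),.04),3)[:2])
save('ts.png',np.vstack([cv2.resize(P[n]['frame'],(400,300)) for n in P]))
E
```

```text
0.0 [0.16651646 0.52397856 0.30214542] [[-0.953, 0.303, -0.001], [0.303, 0.953, -0.001], [0.0, -0.001, -1.0]] 0.08823656374403492
top [[0.56, 0.098, 1.35], [0.021, 0.007, -1.0]]
blue_tin 0.78 [346.0, 205.0, 370.0, 222.0] [ 0.519 -0.246]
blue_tin 0.75 [319.0, 207.0, 338.0, 227.0] [ 0.507 -0.144]
blue_outer_lid 0.77 [246.0, 176.0, 260.0, 188.0] [0.623 0.119]
blue_outer_lid 0.54 [272.0, 194.0, 288.0, 207.0] [0.559 0.025]
blue_knob 0.75 [274.0, 190.0, 288.0, 206.0] [0.57  0.021]
blue_knob 0.55 [245.0, 176.0, 261.0, 192.0] [0.617 0.118]
scene [[-0.168, -0.937, 0.871], [0.533, 0.662, -0.528]]
blue_tin 0.96 [256.0, 236.0, 281.0, 261.0] [ 0.512 -0.148]
blue_tin 0.83 [280.0, 256.0, 304.0, 286.0] [ 0.501 -0.257]
blue_collar 0.59 [284.0, 253.0, 304.0, 285.0] [ 0.51  -0.254]
blue_outer_lid 0.52 [231.0, 185.0, 251.0, 201.0] [0.628 0.13 ]
blue_outer_lid 0.46 [239.0, 215.0, 253.0, 232.0] [ 0.537 -0.015]
blue_knob 0.73 [233.0, 188.0, 249.0, 202.0] [0.62  0.121]
blue_knob 0.65 [238.0, 215.0, 256.0, 229.0] [ 0.543 -0.011]
```

View pics/ts.png

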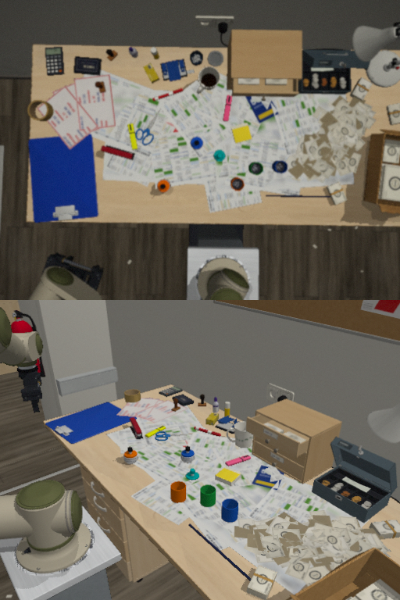

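The image shows two lids and three tins to choose between.
- **Lids:** blue set at top (253,182), scene (241,194). Turquoise look-alike at top (280,199), scene (246,223), which isn't nested on an inner lid.
- **Tins:** blue at top (358,213), scene (292,271). Green at top (328,217), orange further left.

By colour I take the blue ones, and will confirm that in an enlarged crop.

Run:
```python
from h import *
P={n:vision.get_image(n) for n in('top','scene')}
a=P['top']['frame'][160:240,230:390];b=P['scene']['frame'][175:295,210:370]
save('crop.png',np.vstack([cv2.resize(a,None,fx=3,fy=3,interpolation=2),cv2.resize(b,None,fx=3,fy=3,interpolation=2)])[:600])
def blue(p,r):
    x0,y0,x1,y1=r;h=cv2.cvtColor(p['frame'],cv2.COLOR_RGB2HSV)[y0:y1,x0:x1]
    m=((h[...,0]>103)&(h[...,0]<128)&(h[...,1]>130)).astype(np.uint8)
    ys,xs=np.nonzero(m);return len(xs),(x0+xs.min(),y0+ys.min(),x0+xs.max(),y0+ys.max()),(x0+xs.mean(),y0+ys.mean())
for n,rs in {'top':[(240,170,266,196),(340,198,376,228)],'scene':[(225,180,258,208),(278,250,310,292)]}.items():
    for rr,z in zip(rs,(.043,.03)):
        o=blue(P[n],rr);print(n,o,np.round(atz(P[n],o[2],z),3))
```

```text
top (157, (np.int64(244), np.int64(176), np.int64(258), np.int64(190)), (np.float64(251.3375796178344), np.float64(182.60509554140128))) [0.62  0.124 0.043]
top (96, (np.int64(349), np.int64(207), np.int64(366), np.int64(220)), (np.float64(357.8333333333333), np.float64(213.01041666666666))) [ 0.52  -0.247  0.03 ]
scene (106, (np.int64(232), np.int64(192), np.int64(247), np.int64(200)), (np.float64(239.93396226415095), np.float64(196.4056603773585))) [0.611 0.112 0.043]
scene (543, (np.int64(284), np.int64(255), np.int64(304), np.int64(283)), (np.float64(293.91896869244937), np.float64(269.03130755064456))) [ 0.519 -0.246  0.03 ]
```

View pics/crop.png

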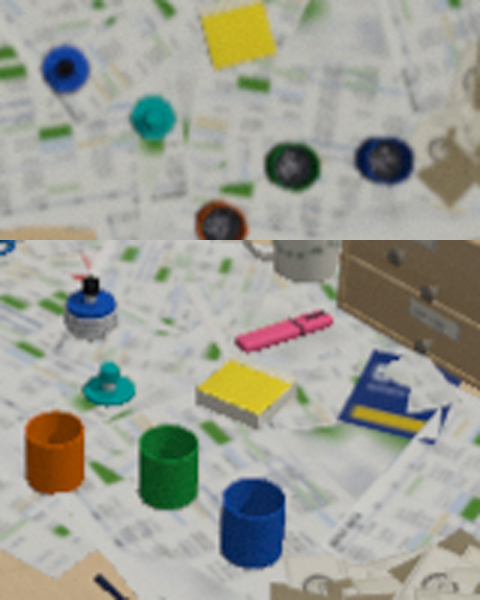

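Crop confirms it: the blue cap with a black knob on its metal inner lid is at upper left, and the blue tin is rightmost. The turquoise lid and green tin are look-alikes. Next I move above the blue set for a wrist look.

>>> {"method": "step_arm", "body": {"series": [[-0.138, -0.061, 0.0125, 0, 0, 0], [-0.138, -0.061, 0.0125, 0, 0, 0], [-0.138, -0.061, 0.0125, 0, 0, 0], [-0.138, -0.061, 0.0125, 0, 0, 0], [-0.138, -0.061, 0.0125, 0, 0, 0], [-0.138, -0.061, 0.0125, 0, 0, 0], [-0.138, -0.061, 0.0125, 0, 0, 0], [-0.138, -0.061, 0.0125, 0, 0, 0], [-0.138, -0.061, 0.0125, 0, 0, 0], [-0.138, -0.061, 0.0125, 0, 0, 0], [-0.138, -0.061, 0.0125, 0, 0, 0], [-0.138, -0.061, 0.0125, 0, 0, 0], [-0.138, -0.061, 0.0125, 0, 0, 0], [-0.138, -0.061, 0.0125, 0, 0, 0], [-0.138, -0.061, 0.0125, 0, 0, 0], [-0.138, -0.061, 0.0125, 0, 0, 0], [-0.138, -0.061, 0.0125, 0, 0, 0], [-0.138, -0.061, 0.0125, 0, 0, 0], [-0.138, -0.061, 0.0125, 0, 0, 0], [-0.138, -0.061, 0.0125, 0, 0, 0]], "gripper": -1}}

```text
clock: 2.27
tcp_pos: [0.6197, 0.1232, 0.2526]
tool_rot: [[-0.953, 0.303, -0.0], [0.303, 0.953, 0.0], [0.0, 0.0, -1.0]]
wrist_force: [0.5, -0.4, 0.1]
grip_width: 0.0883
```

```bash
cat >> h.py <<'E'
def st():
    s=status.state();print(round(s['clock'],2),np.round(s['tcp_pos'],4),np.round(s['tool_rot'],3).tolist(),np.round(s['wrist_force'],1),round(s['grip_width'],4));return s
E
python3 - <<'E'
from h import *
s=st();p=vision.get_image('wrist');save('w1.png',p['frame'])
print(np.round(ray(p,(256,192)),3).tolist())
for th in('blue_collar','blue_outer_lid','blue_knob'):
    for d in nets.regions_of(th,p)[:3]:
        x=d['rect'];print(th,round(d['conf'],2),np.round(x).tolist())
print(proj(p,[[.62,.122,.034],[.62,.122,.069]]))
E
```

```text
2.27 [0.6197 0.1232 0.2526] [[-0.953, 0.303, -0.0], [0.303, 0.953, 0.0], [0.0, 0.0, -1.0]] [ 0.5 -0.4  0.1] 0.0883
[[0.551, 0.144, 0.335], [0.266, -0.074, -0.961]]
blue_collar 0.62 [226.0, 146.0, 281.0, 178.0]
blue_outer_lid 0.91 [123.0, 129.0, 176.0, 179.0]
blue_outer_lid 0.67 [227.0, 154.0, 281.0, 206.0]
blue_knob 0.87 [128.0, 128.0, 175.0, 178.0]
blue_knob 0.55 [229.0, 151.0, 280.0, 204.0]
blue_knob 0.37 [1.0, 21.0, 64.0, 90.0]
[[252.97756413 179.2528958 ]
 [252.95303774 188.3038366 ]]
```

View pics/w1.png

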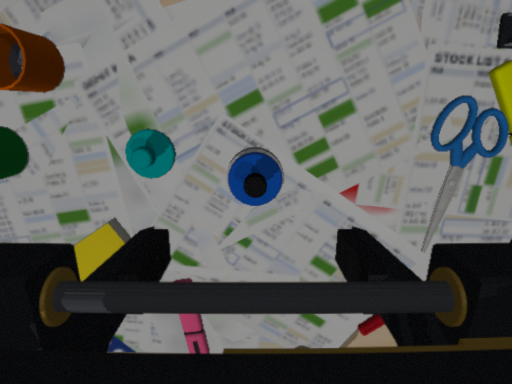

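The blue set is at about (256,178), with the metal collar showing behind the cap and the black knob at (255,186). The turquoise lid stands apart at (150,153). I'll fit the cap outline and the knob.

```bash
cat >> h.py <<'E'
def bluemask(p,r,smin=120):
    x0,y0,x1,y1=r;h=cv2.cvtColor(p['frame'],cv2.COLOR_RGB2HSV);m=np.zeros(h.shape[:2],np.uint8)
    m[y0:y1,x0:x1]=((h[...,0]>100)&(h[...,0]<130)&(h[...,1]>smin))[y0:y1,x0:x1]
    n,l,s,c=cv2.connectedComponentsWithStats(m);return (l==1+np.argmax(s[1:,4])).astype(np.uint8)
def circ(x,y,z,R,n=60):
    a=np.linspace(0,2*np.pi,n,endpoint=False);return np.c_[x+R*np.cos(a),y+R*np.sin(a),0*a+z]
from scipy.optimize import minimize
def fit(p,mask,solids,xy0):
    """solids: (z,R) circles rel. to fixed heights; silhouettes' hull vs mask hull, by IoU"""
    def hull(m):
        c=cv2.findNonZero(m);o=np.zeros_like(m);cv2.fillConvexPoly(o,cv2.convexHull(c),1);return o
    big=cv2.resize(hull(mask),None,fx=4,fy=4,interpolation=cv2.INTER_LINEAR)
    def cost(q):
        pts=np.vstack([proj(p,circ(q[0],q[1],z,R)) for z,R in solids])
        o=np.zeros_like(big);cv2.fillConvexPoly(o,cv2.convexHull(np.int32(np.round((pts+.5)*4))),1)
        return 1-(o&big).sum()/(o|big).sum()
    b=minimize(cost,xy0,method='Nelder-Mead',options=dict(initial_simplex=np.array(xy0)+[[0,0],[.008,0],[0,.008]],xatol=1e-4,fatol=1e-4))
    return b.x,b.fun
E
python3 - <<'E'
from h import *
p=vision.get_image('wrist')
m=bluemask(p,(215,140,295,215));print(m.sum())
print(fit(p,m,[(.034,.0275),(.043,.0275)],[.62,.122]))
k=np.zeros_like(m);k[165:205,235:275]=(p['frame'].max(2)<45)[165:205,235:275]
ys,xs=np.nonzero(k);print(len(xs),xs.min(),xs.max(),ys.min(),ys.max())
print(fit(p,k,[(.052,.011),(.069,.011)],[.62,.122]))
E
```

```text
1859
(array([0.61928784, 0.12374755]), np.float64(0.06305421266254752))
440 244 265 174 198
(array([0.61896722, 0.12436911]), np.float64(0.16827090339788942))
```

>>> {"method": "step_arm", "body": {"series": [[0.004, 0.003, 0.062, 0, 0, 0], [0, 0, 0.062, 0, 0, 0], [0, 0, 0.062, 0, 0, 0], [0, 0, 0.062, 0, 0, 0], [0, 0, 0.062, 0, 0, 0], [0, 0, 0.062, 0, 0, 0], [0, 0, 0.062, 0, 0, 0], [0, 0, 0.062, 0, 0, 0], [0, 0, 0.062, 0, 0, 0], [0, 0, 0.062, 0, 0, 0], [0, 0, 0.062, 0, 0, 0], [0, 0, 0.062, 0, 0, 0], [0, 0, 0.062, 0, 0, 0], [0, 0, 0.062, 0, 0, 0], [0, 0, 0, 0, 0, 0], [0, 0, 0, 0, 0, 0]]}}

```text
clock: 3.85
tcp_pos: [0.6176, 0.1261, 0.0795]
tool_rot: [[-0.953, 0.302, -0.001], [0.302, 0.953, 0.0], [0.001, -0.0, -1.0]]
wrist_force: [-0.4, 0.9, 0.6]
grip_width: 0.088
```

>>> {"method": "step_arm", "body": {"series": [[0, 0, 0, 0, 0, 0], [0, 0, 0, 0, 0, 0], [0, 0, 0, 0, 0, 0], [0, 0, 0, 0, 0, 0], [0, 0, 0, 0, 0, 0], [0, 0, 0, 0, 0, 0], [0, 0, 0, 0, 0, 0], [0, 0, 0, 0, 0, 0], [0, 0, 0, 0, 0, 0], [0, 0, 0, 0, 0, 0]], "gripper": 1}}

```text
clock: 4.68
tcp_pos: [0.6183, 0.1252, 0.0796]
tool_rot: [[-0.953, 0.303, 0.001], [0.303, 0.953, 0.0], [-0.001, 0.0, -1.0]]
wrist_force: [-1.3, 0.5, 5.7]
grip_width: 0.0586
```

>>> {"method": "step_arm", "body": {"series": [[0, 0, -0.01, 0, 0, 0], [0, 0, -0.03, 0, 0, 0], [0, 0, -0.05, 0, 0, 0], [0, 0, -0.05, 0, 0, 0], [0, 0, -0.05, 0, 0, 0], [0, 0, -0.05, 0, 0, 0], [0, 0, -0.05, 0, 0, 0], [0, 0, -0.05, 0, 0, 0], [0, 0, -0.05, 0, 0, 0], [0, 0, -0.05, 0, 0, 0], [0, 0, -0.05, 0, 0, 0], [0, 0, -0.05, 0, 0, 0], [0, 0, -0.05, 0, 0, 0], [0, 0, -0.05, 0, 0, 0], [0, 0, -0.04, 0, 0, 0], [0, 0, -0.02, 0, 0, 0], [0, 0, 0, 0, 0, 0]]}}

```text
clock: 6.1
tcp_pos: [0.6184, 0.1252, 0.2202]
tool_rot: [[-0.953, 0.303, 0.002], [0.303, 0.953, 0.0], [-0.002, 0.001, -1.0]]
wrist_force: [0.2, -0.2, -1.0]
grip_width: 0.0585
```

>>> {"method": "step_arm", "body": {"series": [[-0.003, -0.02, 0, 0, 0, 0], [-0.005, -0.05, 0, 0, 0, 0], [-0.005, -0.08, 0, 0, 0, 0], [-0.005, -0.08, 0, 0, 0, 0], [-0.005, -0.08, 0, 0, 0, 0], [-0.005, -0.08, 0, 0, 0, 0], [-0.005, -0.08, 0, 0, 0, 0], [-0.005, -0.08, 0, 0, 0, 0], [-0.005, -0.08, 0, 0, 0, 0], [-0.005, -0.08, 0, 0, 0, 0], [-0.005, -0.08, 0, 0, 0, 0], [-0.005, -0.08, 0, 0, 0, 0], [-0.005, -0.08, 0, 0, 0, 0], [-0.005, -0.08, 0, 0, 0, 0], [-0.005, -0.08, 0, 0, 0, 0], [-0.005, -0.08, 0, 0, 0, 0], [-0.003, -0.06, 0, 0, 0, 0], [0, -0.025, 0, 0, 0, 0], [0, 0, 0, 0, 0, 0], [0, 0, 0, 0, 0, 0]]}}

```text
clock: 7.77
tcp_pos: [0.5562, -0.1226, 0.219]
tool_rot: [[-0.953, 0.303, -0.0], [0.303, 0.953, 0.0], [0.0, 0.0, -1.0]]
wrist_force: [0.7, 0.0, -2.2]
grip_width: 0.0587
```

Run:
```python
from h import *
s=st();p=vision.get_image('wrist');save('w2.png',p['frame'])
for d in nets.regions_of('blue_tin',p)[:4]: print(round(d['conf'],2),np.round(d['rect']).tolist())
x0,y0=proj(p,[[.517,-.247,.03]])[0];print(x0,y0)
r=[int(max(0,v)) for v in(x0-60,y0-60,x0+60,y0+60)]
m=bluemask(p,r);print(m.sum());print(fit(p,m,[(.0,.0285),(.06,.0285)],[.517,-.247]))
t=vision.get_image('top');m=bluemask(t,(335,195,380,232),90);print(m.sum(),fit(t,m,[(.0,.0285),(.06,.0285)],[.517,-.247]))
t=vision.get_image('scene');m=bluemask(t,(275,250,312,294),90);print(m.sum(),fit(t,m,[(.0,.0285),(.06,.0285)],[.517,-.247]))
```

```text
7.77 [ 0.5562 -0.1226  0.219 ] [[-0.953, 0.303, -0.0], [0.303, 0.953, 0.0], [0.0, 0.0, -1.0]] [ 0.7  0.  -2.2] 0.0587
0.79 [183.0, 109.0, 254.0, 182.0]
0.64 [71.0, 154.0, 158.0, 234.0]
114.56323581124991 186.42394834500763
3764
(array([ 0.51970839, -0.24508684]), np.float64(0.056963632669646436))Traceback (most recent call last):
  File "<stdin>", line 7, in <module>
  File "h.py", line 16, in bluemask
    n,l,s,c=cv2.connectedComponentsWithStats(m);return (l==1+np.argmax(s[1:,4])).astype(np.uint8)
                                                             ~~~~~~~~~^^^^^^^^^
    return _wrapfunc(a, 'argmax', axis=axis, out=out, **kwds)
    return bound(*args, **kwds)
ValueError: attempt to get argmax of an empty sequence
```

View pics/w2.png

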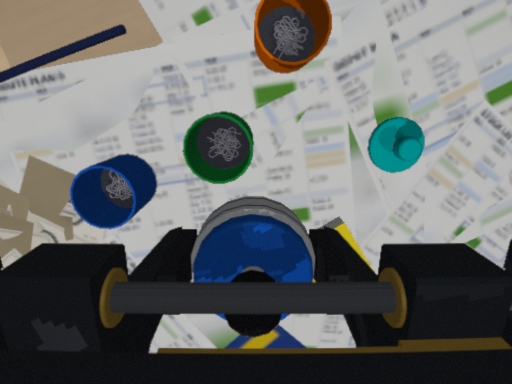

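Held set sits in the jaws with its cap at about (252,262). The open blue tin is at the left, rim at about (104,197), with the green tin at (218,147). Next: move above the tin and measure the held set and the tin in one picture.

>>> {"method": "step_arm", "body": {"series": [[-0.002, -0.02, 0, 0, 0, 0], [-0.002, -0.05, 0, 0, 0, 0], [-0.002, -0.07, 0, 0, 0, 0], [-0.002, -0.08, 0, 0, 0, 0], [-0.002, -0.08, 0, 0, 0, 0], [-0.002, -0.08, 0, 0, 0, 0], [0, -0.08, 0, 0, 0, 0], [0, -0.07, 0, 0, 0, 0], [0, -0.06, 0, 0, 0, 0], [0, -0.04, 0, 0, 0, 0], [0, -0.01, 0, 0, 0, 0], [0, 0, 0, 0, 0, 0], [0, 0, 0, 0, 0, 0], [0, 0, 0, 0, 0, 0]]}}

```text
clock: 9.08
tcp_pos: [0.52, -0.2448, 0.2192]
tool_rot: [[-0.953, 0.302, -0.0], [0.302, 0.953, 0.0], [0.0, 0.0, -1.0]]
wrist_force: [-1.0, 0.3, -0.6]
grip_width: 0.0584
```

Run:
```python
from h import *
s=st();p=vision.get_image('wrist')
T=s['tcp_pos'];z0=T[2]-.0795
print(proj(p,[[T[0],T[1],z0+.043],[T[0],T[1],.06]]))
im=p['frame'].copy()
for q in circ(T[0],T[1],z0+.034,.03): cv2.circle(im,tuple(int(v) for v in proj(p,q)[0]),0,(255,255,0),-1)
for q in circ(T[0],T[1],z0+.043,.0275): cv2.circle(im,tuple(int(v) for v in proj(p,q)[0]),0,(255,0,0),-1)
for q in circ(.5197,-.2451,.06,.0285): cv2.circle(im,tuple(int(v) for v in proj(p,q)[0]),0,(255,0,255),-1)
save('w3.png',cv2.resize(im[100:330,130:380],None,fx=2.5,fy=2.5,interpolation=0))
```

```text
9.08 [ 0.52   -0.2448  0.2192] [[-0.953, 0.302, -0.0], [0.302, 0.953, 0.0], [0.0, 0.0, -1.0]] [-1.   0.3 -0.6] 0.0584
[[255.09315108 274.67703096]
 [254.1787371  195.3698989 ]]
```

View pics/w3.png

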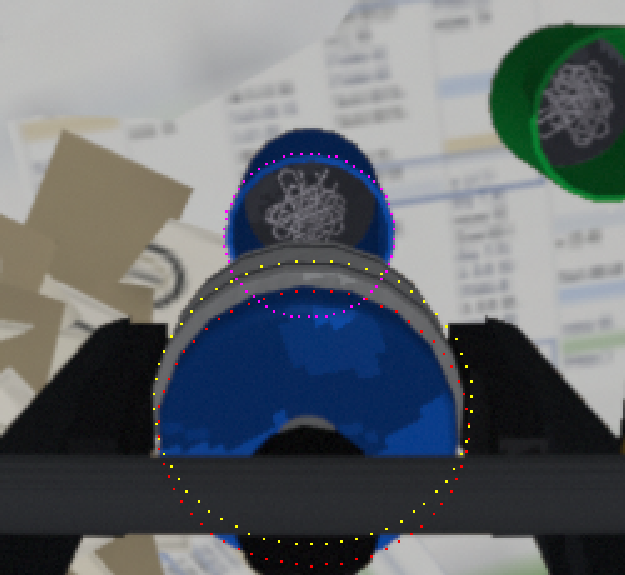

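The projected tin rim (magenta) and collar/cap (yellow/red) match the picture to within about 1 px (0.5 mm). Lowering in stages, with a force check at each.

>>> {"method": "step_arm", "body": {"series": [[-0.001, 0.0025, 0.02, 0, 0, 0], [0, 0, 0.04, 0, 0, 0], [0, 0, 0.05, 0, 0, 0], [0, 0, 0.05, 0, 0, 0], [0, 0, 0.05, 0, 0, 0], [0, 0, 0.05, 0, 0, 0], [0, 0, 0.04, 0, 0, 0], [0, 0, 0.03, 0, 0, 0], [0, 0, 0.02, 0, 0, 0], [0, 0, 0.015, 0, 0, 0], [0, 0, 0, 0, 0, 0], [0, 0, 0, 0, 0, 0], [0, 0, 0, 0, 0, 0]]}}

```text
clock: 10.22
tcp_pos: [0.5204, -0.2451, 0.1466]
tool_rot: [[-0.953, 0.303, 0.001], [0.303, 0.953, -0.001], [-0.001, -0.0, -1.0]]
wrist_force: [-0.8, 0.4, -1.4]
grip_width: 0.0585
```

>>> {"method": "step_arm", "body": {"series": [[0, 0, 0.01, 0, 0, 0], [0, 0, 0.01, 0, 0, 0], [0, 0, 0.01, 0, 0, 0], [0, 0, 0.01, 0, 0, 0], [0, 0, 0, 0, 0, 0], [0, 0, 0, 0, 0, 0]]}}

```text
clock: 10.72
tcp_pos: [0.5202, -0.245, 0.138]
tool_rot: [[-0.953, 0.303, -0.0], [0.303, 0.953, 0.0], [0.0, 0.0, -1.0]]
wrist_force: [0.0, -0.9, -1.8]
grip_width: 0.0581
```

>>> {"method": "step_arm", "body": {"series": [[0, 0, 0.008, 0, 0, 0], [0, 0, 0.008, 0, 0, 0], [0, 0, 0.008, 0, 0, 0], [0, 0, 0, 0, 0, 0], [0, 0, 0, 0, 0, 0]]}}

```text
clock: 11.13
tcp_pos: [0.52, -0.2449, 0.1331]
tool_rot: [[-0.953, 0.303, -0.001], [0.303, 0.953, 0.001], [0.001, 0.0, -1.0]]
wrist_force: [-1.1, 1.7, -1.7]
grip_width: 0.0583
```

Run:
```python
from h import *
s=st();p=vision.get_image('scene');q=vision.get_image('wrist')
a=cv2.resize(p['frame'][215:295,255:335],(480,480),interpolation=2);b=cv2.resize(q['frame'][100:330,180:330],(313,480),interpolation=2)
save('s4.png',np.hstack([a,b]))
```

```text
11.13 [ 0.52   -0.2449  0.1331] [[-0.953, 0.303, -0.001], [0.303, 0.953, 0.001], [0.001, 0.0, -1.0]] [-1.1  1.7 -1.7] 0.0583
```

View pics/s4.png

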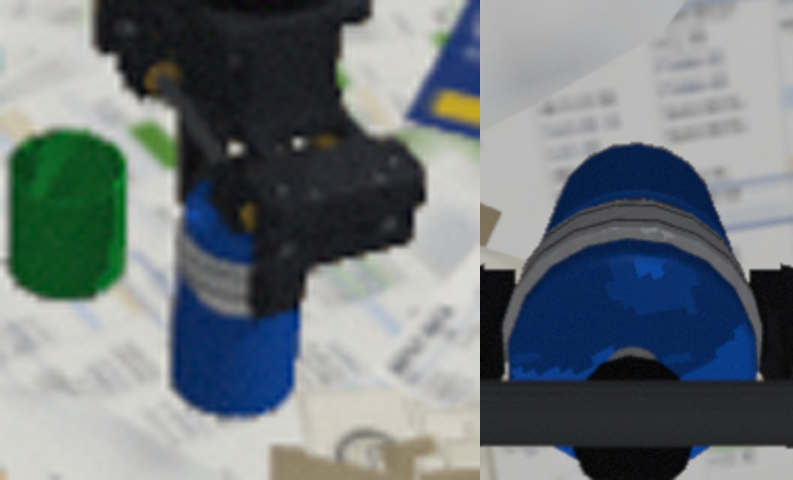

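The plug is in the tin mouth and the set and tin line up with no contact force. About 7.5 mm to go.

>>> {"method": "step_arm", "body": {"series": [[0, 0, 0.008, 0, 0, 0], [0, 0, 0.008, 0, 0, 0], [0, 0, 0.008, 0, 0, 0], [0, 0, 0.006, 0, 0, 0], [0, 0, 0, 0, 0, 0], [0, 0, 0, 0, 0, 0]]}}

```text
clock: 11.73
tcp_pos: [0.5201, -0.245, 0.1271]
tool_rot: [[-0.953, 0.303, -0.0], [0.303, 0.953, 0.0], [0.0, 0.0, -1.0]]
wrist_force: [-0.6, 0.9, -1.5]
grip_width: 0.0585
```

>>> {"method": "step_arm", "body": {"series": [[0, 0, 0.003, 0, 0, 0], [0, 0, 0.003, 0, 0, 0], [0, 0, 0, 0, 0, 0], [0, 0, 0, 0, 0, 0]]}}

```text
clock: 12.07
tcp_pos: [0.5202, -0.245, 0.1262]
tool_rot: [[-0.953, 0.303, 0.0], [0.303, 0.953, -0.0], [-0.0, -0.0, -1.0]]
wrist_force: [-0.4, 1.5, -1.6]
grip_width: 0.0585
```

>>> {"method": "step_arm", "body": {"series": [[0, 0, 0.003, 0, 0, 0], [0, 0, 0, 0, 0, 0], [0, 0, 0, 0, 0, 0]]}}

```text
clock: 12.32
tcp_pos: [0.5202, -0.2449, 0.1257]
tool_rot: [[-0.953, 0.303, -0.0], [0.303, 0.953, 0.0], [0.0, 0.0, -1.0]]
wrist_force: [-1.8, 3.8, 1.2]
grip_width: 0.0582
```

>>> {"method": "step_arm", "body": {"series": [[0, 0, 0.003, 0, 0, 0], [0, 0, 0, 0, 0, 0], [0, 0, 0, 0, 0, 0]]}}

```text
clock: 12.57
tcp_pos: [0.5202, -0.2449, 0.1256]
tool_rot: [[-0.953, 0.303, 0.0], [0.303, 0.953, -0.0], [-0.0, 0.0, -1.0]]
wrist_force: [-2.3, 5.0, 6.4]
grip_width: 0.0579
```

>>> {"method": "step_arm", "body": {"series": [[0, 0, 0.003, 0, 0, 0], [0, 0, 0, 0, 0, 0], [0, 0, 0, 0, 0, 0]]}}

```text
clock: 12.82
tcp_pos: [0.5203, -0.2449, 0.1256]
tool_rot: [[-0.953, 0.303, 0.001], [0.303, 0.953, -0.0], [-0.001, -0.0, -1.0]]
wrist_force: [-3.8, 4.8, 11.3]
grip_width: 0.0581
```

Contact came at TCP 0.1256, against 0.1255 predicted for fully home. I'll ease the push, open and rise.

>>> {"method": "step_arm", "body": {"series": [[0, 0, -0.004, 0, 0, 0], [0, 0, 0, 0, 0, 0]]}}

```text
clock: 12.98
tcp_pos: [0.5202, -0.2449, 0.1256]
tool_rot: [[-0.953, 0.303, 0.0], [0.303, 0.953, 0.0], [-0.0, 0.0, -1.0]]
wrist_force: [-3.7, 3.4, 7.5]
grip_width: 0.058
```

>>> {"method": "step_arm", "body": {"series": [[0, 0, 0, 0, 0, 0], [0, 0, 0, 0, 0, 0], [0, 0, 0, 0, 0, 0], [0, 0, 0, 0, 0, 0], [0, 0, 0, 0, 0, 0], [0, 0, 0, 0, 0, 0], [0, 0, 0, 0, 0, 0], [0, 0, 0, 0, 0, 0]], "gripper": -1}}

```text
clock: 13.65
tcp_pos: [0.5202, -0.2451, 0.1251]
tool_rot: [[-0.953, 0.303, 0.0], [0.303, 0.953, -0.0], [-0.0, -0.0, -1.0]]
wrist_force: [0.0, 1.2, -0.4]
grip_width: 0.0881
```

>>> {"method": "step_arm", "body": {"series": [[0, 0, -0.02, 0, 0, 0], [0, 0, -0.04, 0, 0, 0], [0, 0, -0.05, 0, 0, 0], [0, 0, -0.05, 0, 0, 0], [0, 0, -0.05, 0, 0, 0], [0, 0, -0.05, 0, 0, 0], [0, 0, -0.05, 0, 0, 0], [0, 0, -0.05, 0, 0, 0], [0, 0, -0.05, 0, 0, 0], [0, 0, -0.04, 0, 0, 0], [0, 0, -0.02, 0, 0, 0], [0, 0, 0, 0, 0, 0], [0, 0, 0, 0, 0, 0]]}}

```text
clock: 14.73
tcp_pos: [0.5201, -0.245, 0.219]
tool_rot: [[-0.953, 0.303, -0.0], [0.303, 0.953, 0.0], [0.0, 0.0, -1.0]]
wrist_force: [0.3, 0.9, -0.3]
grip_width: 0.0883
```

Run:
```python
from h import *
s=st();p=vision.get_image('wrist');T=s['tcp_pos']
x0,y0=proj(p,[[.52,-.245,.09]])[0]
m=bluemask(p,[int(v) for v in(x0-60,y0-15,x0+60,y0+60)]);print(m.sum(),fit(p,m,[(.080,.0275),(.089,.0275)],[.52,-.245]))
k=np.zeros_like(m);k[int(y0)-30:int(y0)+50,int(x0)-25:int(x0)+25]=(p['frame'].max(2)<45)[int(y0)-30:int(y0)+50,int(x0)-25:int(x0)+25]
print(k.sum(),fit(p,k,[(.098,.011),(.115,.011)],[.52,-.245]))
q=vision.get_image('scene')
im=p['frame'].copy()
for z,R,c in((.06,.0285,(255,0,255)),(.08,.03,(255,255,0)),(.089,.0275,(255,0,0)),(.115,.011,(0,255,0))):
    for w in proj(p,circ(.52,-.245,z,R)): cv2.circle(im,tuple(int(v) for v in np.round(w)),0,c,-1)
a=cv2.resize(q['frame'][215:295,255:335],(400,400),interpolation=2);b=cv2.resize(im[130:280,180:330],(400,400),interpolation=0)
save('s5.png',np.hstack([a,b]))
```

```text
14.73 [ 0.5201 -0.245   0.219 ] [[-0.953, 0.303, -0.0], [0.303, 0.953, 0.0], [0.0, 0.0, -1.0]] [ 0.3  0.9 -0.3] 0.0883
2202 (array([ 0.52225483, -0.24660524]), np.float64(0.29141942306562485))
858 (array([ 0.52031424, -0.24602438]), np.float64(0.17424958638619714))
```

View pics/s5.png

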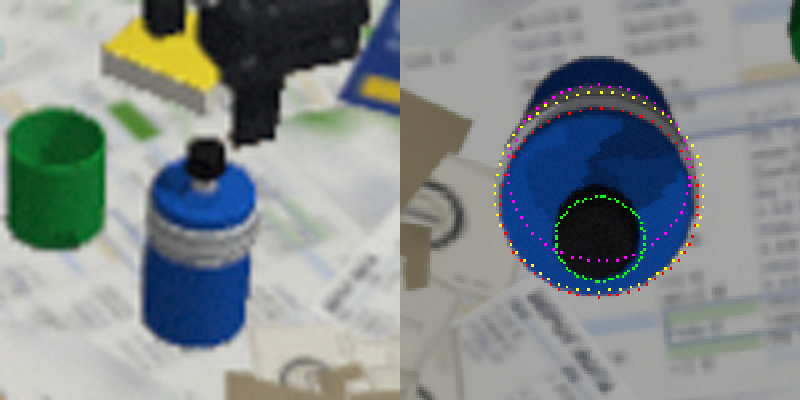

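The set is seated level on the tin, with the collar flush on the rim. The knob is at about (598,235) in the right half, within 1 mm of the TCP axis. I'll go down to the knob with the tips about 4 mm above the cap.

>>> {"method": "step_arm", "body": {"series": [[-0.001, -0.0035, 0.02, 0, 0, 0], [0, 0, 0.03, 0, 0, 0], [0, 0, 0.04, 0, 0, 0], [0, 0, 0.04, 0, 0, 0], [0, 0, 0.04, 0, 0, 0], [0, 0, 0.04, 0, 0, 0], [0, 0, 0.04, 0, 0, 0], [0, 0, 0.03, 0, 0, 0], [0, 0, 0.02, 0, 0, 0], [0, 0, 0.01, 0, 0, 0], [0, 0, 0, 0, 0, 0], [0, 0, 0, 0, 0, 0], [0, 0, 0, 0, 0, 0]]}}

```text
clock: 15.92
tcp_pos: [0.5203, -0.2459, 0.1576]
tool_rot: [[-0.953, 0.303, 0.001], [0.303, 0.953, -0.0], [-0.001, -0.0, -1.0]]
wrist_force: [-0.1, -0.3, 0.7]
grip_width: 0.0881
```

>>> {"method": "step_arm", "body": {"series": [[0, 0, 0, 0, 0, 0], [0, 0, 0, 0, 0, 0], [0, 0, 0, 0, 0, 0], [0, 0, 0, 0, 0, 0], [0, 0, 0, 0, 0, 0], [0, 0, 0, 0, 0, 0], [0, 0, 0, 0, 0, 0], [0, 0, 0, 0, 0, 0], [0, 0, 0, 0, 0, 0], [0, 0, 0, 0, 0, 0], [0, 0, 0, 0, 0, 0], [0, 0, 0, 0, 0, 0], [0, 0, 0, 0, 0, 0], [0, 0, 0, 0, 0, 0], [0, 0, 0, 0, 0, 0]], "gripper": 1}}

```text
clock: 17.17
tcp_pos: [0.5202, -0.2457, 0.1571]
tool_rot: [[-0.953, 0.303, 0.0], [0.303, 0.953, 0.0], [-0.0, 0.0, -1.0]]
wrist_force: [-0.2, 0.2, -0.2]
grip_width: 0.0205
```

>>> {"method": "step_arm", "body": {"series": [[0, 0, -0.005, 0, 0, 0], [0, 0, -0.01, 0, 0, 0], [0, 0, -0.01, 0, 0, 0], [0, 0, -0.01, 0, 0, 0], [0, 0, -0.015, 0, 0, 0], [0, 0, -0.02, 0, 0, 0], [0, 0, -0.03, 0, 0, 0], [0, 0, -0.04, 0, 0, 0], [0, 0, -0.04, 0, 0, 0], [0, 0, -0.04, 0, 0, 0], [0, 0, -0.04, 0, 0, 0], [0, 0, -0.04, 0, 0, 0], [0, 0, -0.04, 0, 0, 0], [0, 0, -0.03, 0, 0, 0], [0, 0, -0.02, 0, 0, 0], [0, 0, -0.01, 0, 0, 0], [0, 0, 0, 0, 0, 0], [0, 0, 0, 0, 0, 0], [0, 0, 0, 0, 0, 0]]}}

```text
clock: 18.75
tcp_pos: [0.5201, -0.2457, 0.2368]
tool_rot: [[-0.953, 0.303, -0.001], [0.303, 0.953, 0.0], [0.001, 0.0, -1.0]]
wrist_force: [0.2, -1.2, -0.6]
grip_width: 0.0207
```

Run:
```python
from h import *
s=st();p=vision.get_image('wrist');q=vision.get_image('scene')
im=p['frame'].copy();T=s['tcp_pos'];z=T[2]-.1571
for Z,R,c in((.06,.0285,(255,0,255)),(.08,.03,(255,255,0)),(.089+z,.0275,(255,0,0))):
    for w in proj(p,circ(.52,-.245,Z,R)): cv2.circle(im,tuple(int(v) for v in np.round(w)),0,c,-1)
a=cv2.resize(q['frame'][205:295,250:340],(400,400),interpolation=2);b=cv2.resize(im[120:290,170:340],(400,400),interpolation=0)
save('s6.png',np.hstack([a,b]))
```

```text
18.75 [ 0.5201 -0.2457  0.2368] [[-0.953, 0.303, -0.001], [0.303, 0.953, 0.0], [0.001, 0.0, -1.0]] [ 0.2 -1.2 -0.6] 0.0207
```

View pics/s6.png

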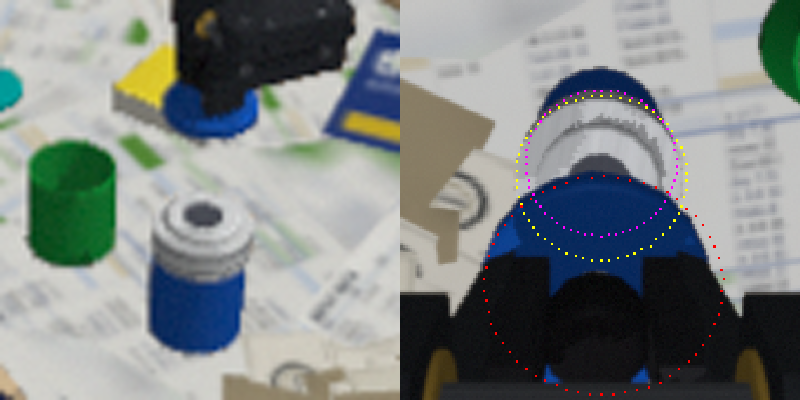

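The scene view shows the inner lid seated flush on the blue tin. The outer lid is held level above it, and the tin matches its earlier outline. Handing in.

```bash
python3 -c "
from h import *
print(r.close_job());st()"
```

```text
the job is handed in; nothing more can be done
None
the job is handed in; nothing more can be done
```

The blue tin is closed with its inner lid, and the gripper is holding the blue outer lid level above it. The job is handed in; no verdict was reported.

- **Closing:** I gripped the blue set by its collar and lowered both lids together. Contact came at a tool height of 0.1256 m, against 0.1255 m predicted for fully home. I let go there, with no more than about 11 N of push.
- **Lifting:** I gripped the knob and raised only the outer lid by about 80 mm. That leaves about 75 mm of air above the inner lid.
- **Last checks:** At about 18.8 s the final pictures showed the inner lid flush on the tin and the tin still within about 1 mm of where it was. The held lid looked level by eye; I did not measure its tilt. The grip opening was steady at 20.7 mm and the tool was vertical.
- **What disagreed:** The automatic outline fits of the seated cap and knob were poor (29% and 17% mismatch). I judged their positions from the projected outlines instead.
- **Not done:** A planned measurement of the tin from the top and scene cameras failed in the script, so the final tin position came from the wrist camera.

I touched nothing else on the desk.

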